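# Put the check block away and take a wood-moisture reading on a sloping face

### The job

Put the red check block back in the rack slot with the red label, right down, and let go of it. Then take the orange moisture probe out of its wooden holder and hold it square to the sloping face of the pine stand, tip on the white centre of the ringed mark, pressed gently so that its sprung brass nose goes about half-way in, never hard. Finish while still holding it pressed there, do not put it down, and leave the other blocks, the screwdriver and the mug where they are.

Things in the scene. Friction and masses are not known exactly. Their poses are not given: they have to be found in the camera images.
- red_block_center (a point): Centre of the red check block: a plastic block 36 x 36 mm and 44 mm tall, about 90 g, standing loose on the bench at the start; two small brass contacts on its top. z is up, x and y are square to its sides.
- slot_red_in (a point): Centre of the inner floor of the slot with the red label: a grey open-topped tray, inside 42 x 42 mm, walls 5 mm thick rising 12 mm above this floor, axes along the walls. Its red label bar, 22 x 52 mm and 10 mm tall, adjoins its -x side (nearer the robot). A block put home stands on this floor, its centre 22 mm above this point.
- rack: The low fixed wooden board, 96 x 246 mm, 12 mm thick, origin under its centre, that carries three like slots (red, yellow, blue labels, in any order) in a row along its y, 78 mm apart, inner floors 17 mm above the bench. The yellow slot holds its block; the red and the blue are empty.
- probe_grip (a point): Middle of the moisture probe's orange round grip, on its axis: grip 30 mm diameter, reaching 40 mm either way of this point, no side flats. z runs along the probe away from the tip. The nose's end is 97 mm from this point while not pushed. At the start the probe stands upright in the holder, the grip's lower end on the holder's top, this point 40 mm above it.
- probe_tip (a point): The end of the probe's brass nose (a pin 6 mm in diameter with a round end), on the probe's axis.
- nose (a joint): How far the sprung nose is pushed into the probe: 0 out, 0.010 m fully in; it takes 0.8 N for each mm (4 N half-way, 8 N at the stop).
- holder_top (a point): Centre of the top of the probe's holder: a fixed dark wooden block 64 x 64 mm, 62 mm tall, with an upright through hole 26 mm in diameter; the probe lifts straight out, its tip starting 57 mm below this top.
- face: The mark (white disc 14 mm in diameter in a black ring 24 mm in diameter) on the sloping face of the pine stand; origin at its centre on the surface, 57 mm above the bench. z is square to the face, out of it, 0.30 rad (17 degrees) from vertical, leaning to the face's low side, which is roughly towards the robot; x points up the slope, y is level along the face.
- stand: The fixed pine desk stand, foot 130 x 110 mm; origin at the centre of its foot on the bench, z up. It carries the sloping face, a board 130 x 110 mm that reaches from 69 mm below the mark to 61 mm above it along the slope and from -43 to +67 mm along y from the mark.
- red_block: The red check block; origin at the centre of its underside.
- probe: The loose moisture probe, 149 mm long, about 130 g: sprung brass nose standing out 12 mm, steel barrel 22 mm diameter and 45 mm long, orange grip 30 mm diameter and 80 mm long, black cap 25 mm diameter and 12 mm tall. Origin on its axis at the end of the nose when fully out, z along the probe away from the tip.
- yellow_block_center (a point): Centre of the yellow check block (same size as the red), home in its own slot: leave it.
- blue_block_center (a point): Centre of the blue check block (same size), on the bench at the far left: leave it there.
- screwdriver: A loose red-handled screwdriver on the bench, to be left.
- mug: A blue mug, 80 mm across, 90 mm tall, to be left.
Not all that is in view belongs to the job. Of the things that look like the red_block, the middle-sized one is meant.

How it is judged:
By the outcome, as a careful person would: the job done as asked, in the order asked, and still so for the second after the job is handed in, while the arm keeps its last pose, push and grip.
It also fails if it takes over 53 s, if anything falls off the work surface, if the arm or the gripper's body presses on something with over 40 N, if the wrist force passes 120 N, or if a joint passes its speed limit or range.

### The arm

A 7-joint arm with a two-finger parallel gripper is mounted at the origin on the work surface. World frame = base frame: x ahead of the robot, y to its left, z up, the work surface at z = 0. Lengths are in m, angles in rad, forces in N, time in s.
With the tool pointing down it reaches from about 0.4 to 0.85 m from the base axis. Payload 10.4 kg.
Tool frame: the origin (TCP) lies on the mounting face of the last link; the fingertips stand r.tips_ahead ahead of it and the grasp point (between the pads) lies 164 mm ahead of it (r.tips_ahead is the distance from the TCP to the fingertips, in m); z points along the fingers, y is the line along which they close (so a half turn about z gives the same grasp; the last joint's range is limited). The gripper opens to 87 mm and grips with 3 to 60 N. Pads are 19 mm wide; open, the fingers measure 117 mm over their backs; the gripper's body (75 mm by 190 mm) begins 51 mm behind the grasp point.
Start: joints at [-1.304, 0.332, -0.065, 1.46, 0.022, 1.35, -0.088], TCP at [0.179, 0.599, 0.405] pointing down, gripper open.
Joint ranges: [-2.6, 2.6], [-0.5, 2.12], [-1.47, 1.34], [0.16, 2.42], [-1.27, 4.41], [0.06, 2.06], [-2.6, 2.6]. Speed limits (rad/s): [2.22, 2.22, 2.79, 2.79, 3.14, 3.14, 3.14].

### API

Orientations are given as a unit quaternion [x, y, z, w].
In Python, from bench import telemetry, imaging, job, r gives the robot as it stands.
- The arm moves only by the tool move_arm, never from a script. Its argument "steps" is a list of rows, each an object of numbers: "dx", "dy", "dz": the shift along the tool's x, y, z in cm; "spin": the turn about the tool's z in rad. In form: [{"dx": .., "dy": .., "dz": .., "spin": ..}, ...]. A call has 1 to 12 rows; each row shifts and turns the commanded pose from where the row before left it, along the tool's axes as they then stand; what a row does not reach is not made up. A row lasts 1/10 s, in which the tool goes at most 50 mm and 8.59 degrees, less where a joint would pass 70% of its speed; a pose out of reach is approached as far as the arm can. A call with a gripper value outside its range is refused whole. "claw" is the finger opening in cm, from 0 to 8.7, set as the call begins (left out, the last holds). The fingers move at their own pace and stop on an object; "squeeze" is the grip in N (left out, the last holds). Time passes only in rows, so rows that do not move let the fingers close. It gives the time, the measured TCP pose, the force, the opening and the grip force at its end, in the units of the state.
- telemetry.read_state(): the state, without advancing time (a new reading comes with each control period).
- imaging.camera(name): name is "scene" or "top"; returns a dict with "img" (420x560x3 uint8, red, green, blue), "camera_matrix" (3x3 intrinsics, pixels), "R" (3x3) and "t" (3): a world point X has camera coordinates R X + t. Camera axes: x right, y down, z forward; pixel columns grow to the right and rows downward; lengths in m; the calibration is good to about 2 mm. A picture is of the moment at which its call begins. There is no depth.
- job.close_job(): hands the job in; it is judged then, once.
The state is a dict: "time": time; "joint_positions": joint angles; "joint_vel": joint speeds; "joint_torque": joint torques, N m; "ee_pos": TCP position; "eef_rot": TCP orientation; "ft_force": force on the tool from outside, world axes, zero at the start; "torque": the same for the moment, N m; "width": finger opening in m; "grip_force": force on a finger pad.
Only numpy, scipy, OpenCV 4.12 (cv2) and the standard library are available. Lean on these libraries where they do the work, as an engineer would, in place of code of your own. Each camera call takes 0.05 s, during which the arm holds its last target. There are 200 camera calls.

## Working session

There is one attempt and no reset: what is moved stays moved. The work goes in short steps, Python scripts to look and compute and a tool call to move; the robot and the scene stay as the last step left them, time stands still between calls to the robot, and variables do not carry over. Pictures are saved under pics/ and viewed, at most 10 in all, crops included, and the job is handed in when it is done.

Besides the shell and the picture viewer there is one more tool, called after ">>>" by a JSON object that holds its "api" and its "payload", one argument or row to a line. move_arm: Moves the arm, as the interface text tells. Its arguments: {"type":"object","properties":{"steps":{"type":"array","items":{"type":"object","properties":{"dx":{"type":"number"},"dy":{"type":"number"},"dz":{"type":"number"},"spin":{"type":"number"}}}},"claw":{"type":"number"},"squeeze":{"type":"number"}},"required":["steps"]}

```bash
ls; mkdir -p pics; python3 - <<'E'
from bench import telemetry, imaging, job, r
import cv2,numpy as np
s=telemetry.read_state()
print({k:np.round(v,4).tolist() for k,v in s.items()}, r.tips_ahead)
for n in("scene","top"):
    c=imaging.camera(n); cv2.imwrite(f"pics/{n}0.png",c["img"][...,::-1])
    np.savez(f"{n}0.npz",**c); print(n,np.round(c["camera_matrix"],2).tolist(),np.round(c["R"],4).tolist(),np.round(c["t"],4).tolist())
E
```

```text
pics
{'time': 0.0, 'joint_positions': [-1.3036, 0.3328, -0.0647, 1.461, 0.0216, 1.3499, -0.0885], 'joint_vel': [-0.0017, -0.0006, 0.0017, -0.0015, -0.0002, -0.0009, 0.0005], 'joint_torque': [-0.0008, -62.3248, 0.0242, -38.9911, -0.0614, 0.0395, 0.0001], 'ee_pos': [0.1786, 0.5988, 0.404], 'eef_rot': [0.1444, 0.9895, -0.0007, -0.0001], 'ft_force': [-0.2539, 0.2687, 0.3759], 'torque': [-0.0633, 0.0457, 0.0342], 'grip_force': 0.0, 'width': 0.087} 0.1822
scene [[391.1, 0.0, 285.1], [0.0, 391.1, 202.9], [0.0, 0.0, 1.0]] [[0.1958, 0.9806, 0.0132], [0.8038, -0.1527, -0.5749], [-0.5617, 0.1232, -0.8181]] [-0.139, -0.3511, 1.1364]
top [[419.62, 0.0, 283.59], [0.0, 419.62, 207.0], [0.0, 0.0, 1.0]] [[0.0085, -0.9999, 0.0109], [-0.9802, -0.0105, -0.1979], [0.198, -0.009, -0.9802]] [-0.0076, 0.5016, 1.0998]
```

View pics/scene0.png

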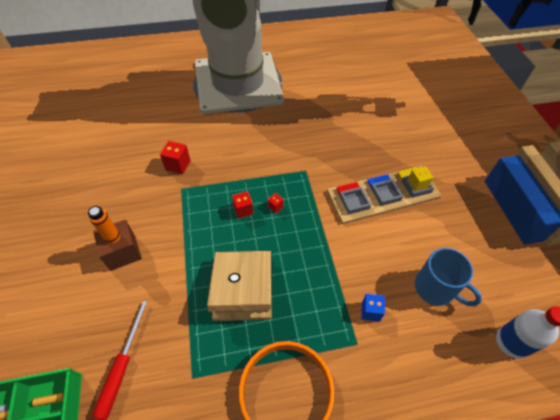

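View pics/top0.png

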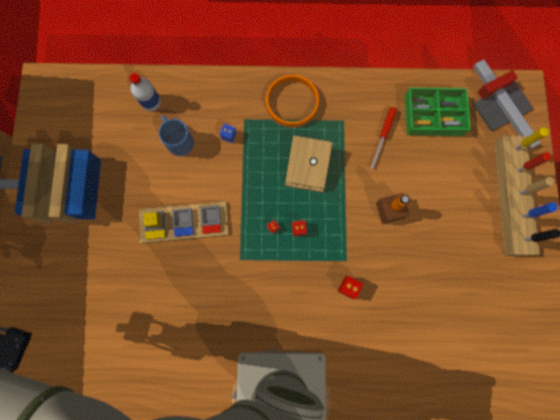

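Red candidates: the large block at scene (175,157) / top (351,287), the middle one at (243,205) / (300,228), and the small one at (276,203) / (274,227). I choose the middle one. Next I fit silhouettes and check them in one crop montage.

```bash
cat > h.py <<'E'
import numpy as np,cv2
from scipy.optimize import minimize,least_squares
def load(tag):
    return {n:dict(np.load(f"{n}{tag}.npz")) for n in("scene","top")}
def proj(c,X):
    p=(np.atleast_2d(X)@c["R"].T+c["t"])@c["camera_matrix"].T
    return p[:,:2]/p[:,2:]
def back(c,uv,z):
    d=c["R"].T@np.linalg.solve(c["camera_matrix"],[uv[0],uv[1],1]);o=-c["R"].T@c["t"]
    return o+d*(z-o[2])/d[2]
def tri(cs,uvs):
    f=lambda X:np.concatenate([proj(c,X)[0]-u for c,u in zip(cs,uvs)])
    s=least_squares(f,[.5,0,.05]);return s.x,s.fun
def box(x,y,yaw,a,b,z0,z1):
    c,s=np.cos(yaw),np.sin(yaw)
    return np.array([[x+c*i-s*j,y+s*i+c*j,z] for z in(z0,z1) for i,j in((-a/2,-b/2),(a/2,-b/2),(a/2,b/2),(-a/2,b/2))])
def soft(pts,shape,S=8):
    m=np.zeros((shape[0],shape[1]),np.uint8)
    h=cv2.convexHull(pts.astype(np.float32))
    big=np.zeros((shape[0]*S,shape[1]*S),np.uint8)
    cv2.fillConvexPoly(big,np.round((h+.5)*S-.5).astype(np.int32),255)
    return cv2.resize(big,(shape[1],shape[0]),interpolation=cv2.INTER_AREA)/255.
def mask(c,hue,sat=110,val=40):
    hsv=cv2.cvtColor(c["img"],cv2.COLOR_RGB2HSV);h=hsv[...,0].astype(int)
    lo,hi=hue; ok=((h>=lo)&(h<=hi)) if lo<=hi else ((h>=lo)|(h<=hi))
    return ok&(hsv[...,1]>=sat)&(hsv[...,2]>=val)
def fitbox(cs,masks,rois,p0,a,b,z0,z1):
    def cost(p):
        e=0
        for c,m,(x0,y0,x1,y1) in zip(cs,masks,rois):
            pts=proj(c,box(*p,a,b,z0,z1))-[x0,y0]
            e+=np.abs(soft(pts,(y1-y0,x1-x0))-m[y0:y1,x0:x1]).sum()
        return e
    best=None
    for y in np.linspace(-.7,.7,5):
        s=np.array([[0,0,0],[.006,0,0],[0,.006,0],[0,0,.25]])+[*p0[:2],p0[2]+y]
        q=minimize(cost,s[0],method="Nelder-Mead",options=dict(initial_simplex=s,xatol=1e-4,fatol=.05))
        if best is None or q.fun<best.fun:best=q
    return best.x,best.fun
E
python3 - <<'E'
from h import *
C=load(0);S,T=C["scene"],C["top"]
for n,us,ut,sz in(("big",(175,157),(351,287),.05),("mid",(243,205),(300,228),.044),("small",(276,203),(274,227),.03)):
    print(n,tri((S,T),(us,ut))[0].round(3))
x0=back(T,(300,228),.03)
for a in(.030,.036,.042):print(a,fitbox((S,T),[mask(c,(168,12),140,50) for c in(S,T)],[(222,185,262,225),(287,212,316,246)],[x0[0],x0[1],0],a,a,0,a/36*44))
# white disc
for c,(u,v) in((S,(234,278)),(T,(313,161))):
    g=c["img"][v-8:v+9,u-8:u+9].min(2).astype(float); m=np.clip(g-130,0,None)
    yy,xx=np.mgrid[-8:9,-8:9]; print("disc",u+(m*xx).sum()/m.sum(),v+(m*yy).sum()/m.sum(),(m>0).sum())
tiles=[]
for c,rs in((S,((243,205),(240,284),(385,195),(113,238))),(T,((300,228),(311,162),(185,222),(395,206)))):
    row=[]
    for u,v in rs:
        w=62 if u in(385,185) else 42
        im=cv2.getRectSubPix(c["img"],(2*w,2*w),(u,v)); row.append(cv2.resize(im,(200,200),interpolation=cv2.INTER_CUBIC)); 
    tiles.append(np.hstack(row))
cv2.imwrite("pics/m.png",np.vstack(tiles)[...,::-1])
E
```

```text
big [ 0.288 -0.184  0.03 ]
mid [ 0.449 -0.045  0.02 ]
small [0.452 0.028 0.013]
0.03 (array([ 0.4485692 , -0.04452033, -1.25072731]), np.float64(167.93725490196078))
0.036 (array([ 0.44853687, -0.04434739,  0.13085495]), np.float64(68.44313725490196))
0.042 (array([ 0.44636491, -0.04467269, -0.01554273]), np.float64(248.6352941176471))
disc 233.92716338122284 277.1894420314066 45
disc 312.9913544668588 160.95389048991353 21
```

View pics/m.png

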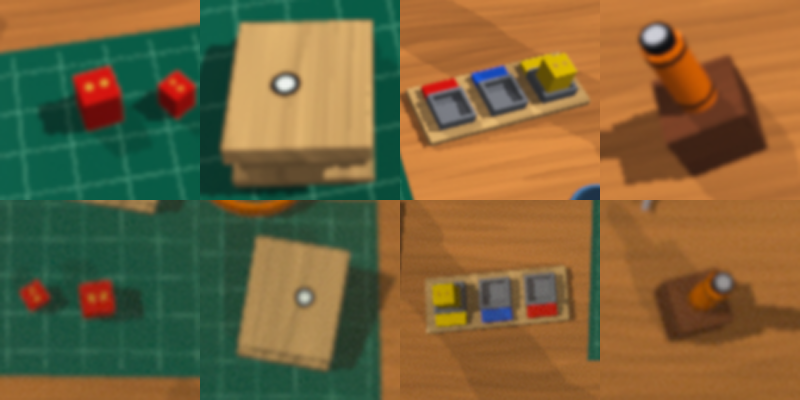

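The middle-sized block fits the 36×44 mm model (0.449, −0.044, yaw 0.13). The large one is at (0.288, −0.184) and the small one at (0.452, 0.028). The red slot is the rack's −y end one, at top (212,218). Now edge fits for the slots, stand and holder.

```bash
cat >> h.py <<'E'
def grads(c,s):
    im=cv2.GaussianBlur(c["img"].astype(np.float32),(0,0),s)
    return cv2.Sobel(im,cv2.CV_32F,1,0)/8,cv2.Sobel(im,cv2.CV_32F,0,1)/8
def loop(P): return [(P[i],P[(i+1)%len(P)]) for i in range(len(P))]
def edgefit(cs,model,p0,step,sig=(2.5,1.2,.7),w=None):
    p=np.array(p0,float);step=np.array(step,float)
    for s in sig:
        G=[grads(c,s) for c in cs]
        def cost(q):
            e=0
            L=model(q);A=np.array([l[0] for l in L]);B=np.array([l[1] for l in L])
            t=np.linspace(.08,.92,30)
            for c,(gx,gy) in zip(cs,G):
                a,b=proj(c,A),proj(c,B);d=b-a;ln=np.linalg.norm(d,axis=1);n=np.c_[-d[:,1],d[:,0]]/ln[:,None]
                pts=(a[:,None]+d[:,None]*t[:,None]).astype(np.float32)
                x=cv2.remap(gx,pts[...,0],pts[...,1],1);y=cv2.remap(gy,pts[...,0],pts[...,1],1)
                v=np.abs(x*n[:,None,None,0]+y*n[:,None,None,1]).mean(2)
                e-=(np.minimum(v,25).mean(1)*ln).sum()/ln.sum()
            return e
        best=None
        for k in range(6):
            rng=np.random.default_rng(k);q0=p+step*rng.uniform(-1,1,len(p))*(k>0)
            sx=np.vstack([q0]+[q0+step*np.eye(len(p))[i] for i in range(len(p))])
            o=minimize(cost,q0,method="Nelder-Mead",options=dict(initial_simplex=sx,xatol=1e-5,fatol=1e-4,maxiter=800))
            if best is None or o.fun<best.fun:best=o
        p=best.x;step=step/3
    return p,best.fun
def rect(x,y,yaw,x0,x1,y0,y1,z):
    c,s=np.cos(yaw),np.sin(yaw)
    return np.array([[x+c*i-s*j,y+s*i+c*j,z] for i,j in((x0,y0),(x1,y0),(x1,y1),(x0,y1))])
def slots(q):
    x,y,w=q;L=[]
    for k in(0,1):
        X,Y=x-np.sin(w)*.078*k,y+np.cos(w)*.078*k
        for h,z in((.026,.029),(.021,.029)):L+=loop(rect(X,Y,w,-h,h,-h,h,z))
        L+=loop(rect(X,Y,w,-.048,-.026,-.026,.026,.022))[:4]
    return L
def rackm(q): return loop(rect(*q,-.048,.048,-.123,.123,.012))
def holderm(q): return loop(rect(*q,-.032,.032,-.032,.032,.062))
def blockm(q): return loop(rect(*q,-.018,.018,-.018,.018,.044))
def faceR(psi,th=.30):
    # x up slope horizontal heading psi
    cx,sx=np.cos(psi),np.sin(psi)
    X=np.array([np.cos(th)*cx,np.cos(th)*sx,np.sin(th)]);Z=np.array([-np.sin(th)*cx,-np.sin(th)*sx,np.cos(th)])
    return np.c_[X,np.cross(Z,X),Z]
def standm(q):
    R=faceR(q[2]);o=np.array([q[0],q[1],.057])
    return loop([o+R@v for v in([-.069,-.043,0],[.061,-.043,0],[.061,.067,0],[-.069,.067,0])])
E
python3 - <<'E'
from h import *
C=load(0);S,T=C["scene"],C["top"]
D=[(233.93,277.19),(312.99,160.95)]
m,res=tri((S,T),D);print("mark",m.round(4),res.round(2),[back(c,d,.057).round(4) for c,d in((S,D[0]),(T,D[1]))])
r0=back(T,(212,213),.029)
out={}
for tag,cs in(("both",(S,T)),("S",(S,)),("T",(T,))):
    q,f=edgefit(cs,slots,[r0[0],r0[1],.05],[.006,.006,.06]);print(tag,"slotred",q.round(4),round(f,2))
    if tag=="both":out["s"]=q;
    c0=back(T,(184,222),.012);k,f=edgefit(cs,rackm,[c0[0],c0[1],q[2]],[.006,.006,.06]);print(tag,"rack",k.round(4),round(f,2))
    h0=back(T,(391,207),.062);h,f=edgefit(cs,holderm,[h0[0],h0[1],.1],[.008,.008,.15]);print(tag,"holder",h.round(4),round(f,2))
    st,f=edgefit(cs,standm,[m[0],m[1],-.2],[.006,.006,.1]);print(tag,"stand",st.round(4),round(f,2))
    b,f=edgefit(cs,blockm,[.4485,-.044,.1],[.004,.004,.1]);print(tag,"block",b.round(4),round(f,2))
    if tag=="both":out.update(k=k,h=h,st=st,b=b)
# probe: orange grip axis points + cap
for n,c,roi in(("S",S,(85,200,125,245)),("T",T,(385,188,415,215))):
    mm=mask(c,(3,16),190,140).astype(np.uint8);x0,y0,x1,y1=roi;sub=mm[y0:y1,x0:x1];ys,xs=np.nonzero(sub);print(n,"orange",xs.mean()+x0,ys.mean()+y0,len(xs))
tiles=[]
for c,rs in((S,((243,205),(240,284),(385,195),(113,238))),(T,((300,228),(311,162),(185,222),(395,206)))):
    row=[]
    for u,v in rs:
        w=62 if u in(385,185) else 42;z=200/(2*w)
        im=cv2.resize(cv2.getRectSubPix(c["img"],(2*w,2*w),(u,v)),(200,200),interpolation=cv2.INTER_CUBIC)
        for L in(slots(out["s"]),rackm(out["k"]),holderm(out["h"]),standm(out["st"]),blockm(out["b"])):
            for a,b in L:
                a,b=[(proj(c,p)[0]-[u,v]+w)*z for p in(a,b)];cv2.line(im,*[tuple(int(t*16) for t in p) for p in(a,b)],(0,255,255),1,cv2.LINE_AA,4)
        row.append(im)
    tiles.append(np.hstack(row))
cv2.imwrite("pics/m2.png",np.vstack(tiles)[...,::-1])
E
```

```text
mark [ 0.6325 -0.0826  0.0559] [-0.26  0.02 -0.4  -0.02] [array([ 0.6331, -0.082 ,  0.057 ]), array([ 0.6321, -0.0836,  0.057 ])]
both slotred [0.4822 0.2025 0.1082] -25.84
both rack [0.4659 0.2792 0.107 ] -23.91
both holder [ 0.5051 -0.3003  0.356 ] -14.94
both stand [ 0.6339 -0.0829 -0.1639] -43.14
both block [ 0.4479 -0.0448  0.1431] -38.43
S slotred [0.4832 0.2029 0.111 ] -15.13
S rack [0.4666 0.2798 0.11  ] -15.53
S holder [ 0.5055 -0.3     0.3785] -8.92
S stand [ 0.6341 -0.0823 -0.1667] -24.14
S block [ 0.4497 -0.0451  0.1048] -20.81
T slotred [0.4808 0.2014 0.1078] -11.58
T rack [0.4744 0.2792 0.0995] -8.96
T holder [ 0.495  -0.2914  0.2194] -7.58
T stand [ 0.6335 -0.0831 -0.1632] -19.1
T block [ 0.4466 -0.0449  0.1631] -18.58
S orange 107.69364161849711 226.42485549132948 346
T orange 396.48387096774195 203.19354838709677 62
```

View pics/m2.png

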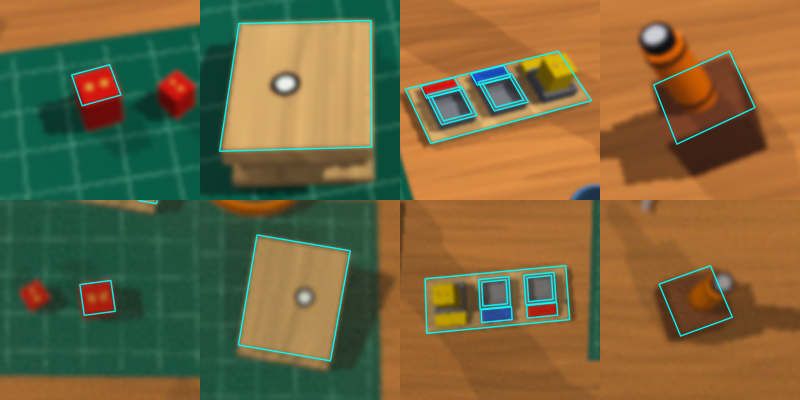

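Overlays agree with the edges: block (.448, −.045), red slot (.482, .2025, yaw .108), and mark (.633, −.083) with slope heading −.164. The tool can't tilt, so I'll have to pivot the probe in the grip, using the holder hole. First I turn the tool and set the opening.

>>> {"api": "move_arm", "payload": {
  "steps": [
    {"spin":-0.1},
    {"spin":-0.11},
    {"spin":-0.11},
    {"spin":-0.105}
  ],
  "claw": 5.8
}}

```text
$.steps[0]: bad value
```

```bash
cat > go.py <<'E'
import numpy as np
from scipy.spatial.transform import Rotation as Ro
from bench import telemetry
def st():
    s=telemetry.read_state();R=Ro.from_quat(s["eef_rot"]).as_matrix();p=np.array(s["ee_pos"])
    return s,R,p
def go(g,heading=None):
    s,R,p=st();gp=p+R[:,2]*.164
    h=np.arctan2(R[1,1],R[0,1]);
    print("t",round(s["time"],2),"gp",gp.round(4),"head",round(h,4),"tiltz",R[:2,2].round(4),"w",round(s["width"],4),"F",np.round(s["ft_force"],2),"gf",round(s["grip_force"],1),"j7",round(s["joint_positions"][6],2))
    print("d(tool,cm)",(100*R.T@(np.array(g)-gp)).round(2),"spin",None if heading is None else round(-(heading-h),4))
E
python3 - <<'E'
from go import *
go([.45,.25,.2],1.7);go([.4485,-.0445,.1],1.7)
from h import *
C=load(0);S,T=C["scene"],C["top"]
def cyl(x,y,r,z):
    a=np.linspace(0,2*np.pi,40,endpoint=False);return np.c_[x+r*np.cos(a),y+r*np.sin(a),0*a+z]
rois={"S":(85,200,125,250),"T":(380,186,415,220)}
obs={}
for n,c in(("S",S),("T",T)):
    x0,y0,x1,y1=rois[n];im=c["img"][y0:y1,x0:x1].astype(int)
    hsv=cv2.cvtColor(c["img"],cv2.COLOR_RGB2HSV)[y0:y1,x0:x1].astype(int)
    cap=(hsv[...,1]<70)&(hsv[...,2]>110);ys,xs=np.nonzero(cap);u=(xs.mean()+x0,ys.mean()+y0);print(n,"cap",np.round(u,2),len(xs),back(c,u,.154).round(4));obs[n]=u
print(tri((S,T),(obs["S"],obs["T"])))
for cs,ks in(((S,),"S"),((T,),"T"),((S,T),"ST")):
    def m(q):
        L=[]
        for c in cs[:1]:
            o=-c["R"].T@c["t"];d=np.array([q[0]-o[0],q[1]-o[1]]);d/=np.linalg.norm(d);n=np.array([-d[1],d[0]])
            for s in(-1,1):
                P=np.array([q[0],q[1]])+s*n*.015;L.append((np.r_[P,.066],np.r_[P,.138]))
        A=cyl(*q,.0125,.154);return L+loop(A)
    if ks!="ST":print(ks,edgefit(cs,m,[.505,-.30],[.006,.006]))
E
```

```text
t 0.1 gp [0.1785 0.5986 0.2401] head 1.281 tiltz [-0.0003 -0.0011] w 0.087 F [-0.61  0.26 -0.14] gf 0.0 j7 -0.09
d(tool,cm) [-35.98 -25.65   4.04] spin -0.419
t 0.1 gp [0.1785 0.5986 0.2401] head 1.281 tiltz [-0.0003 -0.0011] w 0.087 F [-0.61  0.26 -0.14] gf 0.0 j7 -0.09
d(tool,cm) [-44.25 -53.9   14.07] spin -0.419
S cap [ 93.94 210.43] 70 [ 0.5056 -0.3046  0.154 ]
T cap [405.   198.43] 28 [ 0.5059 -0.306   0.154 ]
(array([ 0.50566345, -0.3049831 ,  0.15418434]), array([-0.24525631,  0.01591738, -0.36850851,  0.06554253]))
S (array([ 0.50579419, -0.30481244]), np.float64(-13.615851665183932))
T (array([ 0.50515131, -0.30323102]), np.float64(-10.644428682653297))
```

The probe axis is at (.5056, −.3050), and its triangulated cap height of .154 matches the description. The move call was refused, so I'll give all four keys in each row.

>>> {"api": "move_arm", "payload": {
  "steps": [
    {"dx":0,"dy":0,"dz":0,"spin":-0.1},
    {"dx":0,"dy":0,"dz":0,"spin":-0.11},
    {"dx":0,"dy":0,"dz":0,"spin":-0.11},
    {"dx":0,"dy":0,"dz":0,"spin":-0.1}
  ],
  "claw": 5.8
}}

```text
time: 0.5
ee_pos: [0.1786, 0.5989, 0.4043]
eef_rot: [-0.067, 0.998, -0.0, -0.0]
ft_force: [0.3, 0.1, 0.8]
width: 0.0631
grip_force: 0.0
```

```bash
python3 - <<'E'
from go import *
go([.45,.25,.2],1.7);go([.448,-.0447,.1],1.7)
E
```

```text
t 0.5 gp [0.1785 0.5987 0.2403] head 1.7055 tiltz [-0.0002 -0.0008] w 0.0631 F [0.29 0.11 0.85] gf 0.0 j7 0.32
d(tool,cm) [-22.22 -38.2    4.05] spin 0.0055
t 0.5 gp [0.1785 0.5987 0.2403] head 1.7055 tiltz [-0.0002 -0.0008] w 0.0631 F [0.29 0.11 0.85] gf 0.0 j7 0.32
d(tool,cm) [-18.07 -67.37  14.07] spin 0.0055
```

>>> {"api": "move_arm", "payload": {
  "steps": [
    {"dx":-2,"dy":-3.5,"dz":0,"spin":0},
    {"dx":-2,"dy":-3.5,"dz":0,"spin":0},
    {"dx":-2,"dy":-3.5,"dz":0,"spin":0},
    {"dx":-2,"dy":-3.5,"dz":0,"spin":0},
    {"dx":-2,"dy":-3.5,"dz":0,"spin":0},
    {"dx":-2,"dy":-3.5,"dz":0,"spin":0},
    {"dx":-2,"dy":-3.5,"dz":0,"spin":0},
    {"dx":-2,"dy":-3.5,"dz":0,"spin":0},
    {"dx":-2,"dy":-3.5,"dz":0,"spin":0},
    {"dx":-2,"dy":-3.5,"dz":0,"spin":0},
    {"dx":-2,"dy":-3.5,"dz":0,"spin":0}
  ]
}}

```text
time: 1.6
ee_pos: [0.4473, 0.2442, 0.4046]
eef_rot: [-0.065, 0.998, 0.0, -0.0]
ft_force: [0.2, 0.7, -0.8]
width: 0.0581
grip_force: 0.0
```

```bash
python3 - <<'E'
from go import *
go([.448,-.0447,.1],1.705)
E
```

```text
t 1.6 gp [0.4473 0.2442 0.2406] head 1.7011 tiltz [-0.0003  0.    ] w 0.0581 F [ 0.24  0.74 -0.84] gf 0.0 j7 1.12
d(tool,cm) [  3.68 -28.66  14.06] spin -0.0039
```

>>> {"api": "move_arm", "payload": {
  "steps": [
    {"dx":0.4,"dy":-3,"dz":0,"spin":0},
    {"dx":0.4,"dy":-3,"dz":0,"spin":0},
    {"dx":0.4,"dy":-3,"dz":1,"spin":0},
    {"dx":0.4,"dy":-3,"dz":1,"spin":0},
    {"dx":0.4,"dy":-3,"dz":1,"spin":0},
    {"dx":0.4,"dy":-3,"dz":1.5,"spin":0},
    {"dx":0.4,"dy":-3,"dz":2,"spin":0},
    {"dx":0.4,"dy":-3,"dz":2,"spin":0},
    {"dx":0.4,"dy":-3,"dz":2,"spin":0},
    {"dx":0,"dy":-1.5,"dz":2,"spin":0},
    {"dx":0,"dy":0,"dz":0,"spin":0},
    {"dx":0,"dy":0,"dz":0,"spin":0}
  ]
}}

```text
time: 2.8
ee_pos: [0.448, -0.0411, 0.2798]
eef_rot: [-0.065, 0.998, 0.0, -0.0]
ft_force: [0.3, 0.3, -0.8]
width: 0.0584
grip_force: 0.0
```

```bash
python3 - <<'E'
from go import *
go([.448,-.0447,.036],1.705)
E
```

```text
t 2.8 gp [ 0.4478 -0.0411  0.1158] head 1.7006 tiltz [-0.0009 -0.    ] w 0.0584 F [ 0.34  0.29 -0.78] gf 0.0 j7 1.72
d(tool,cm) [ 0.02 -0.36  7.98] spin -0.0044
```

>>> {"api": "move_arm", "payload": {
  "steps": [
    {"dx":0,"dy":-0.36,"dz":1,"spin":0},
    {"dx":0,"dy":0,"dz":1.5,"spin":0},
    {"dx":0,"dy":0,"dz":1.5,"spin":0},
    {"dx":0,"dy":0,"dz":1.5,"spin":0},
    {"dx":0,"dy":0,"dz":1.5,"spin":0},
    {"dx":0,"dy":0,"dz":1,"spin":0},
    {"dx":0,"dy":0,"dz":0,"spin":0}
  ]
}}

```text
time: 3.5
ee_pos: [0.4482, -0.0445, 0.1988]
eef_rot: [-0.066, 0.998, -0.0, -0.001]
ft_force: [-1.2, 0.2, 0.0]
width: 0.0582
grip_force: 0.0
```

>>> {"api": "move_arm", "payload": {
  "steps": [
    {"dx":0,"dy":0,"dz":0,"spin":0},
    {"dx":0,"dy":0,"dz":0,"spin":0},
    {"dx":0,"dy":0,"dz":0,"spin":0},
    {"dx":0,"dy":0,"dz":0,"spin":0},
    {"dx":0,"dy":0,"dz":0,"spin":0},
    {"dx":0,"dy":0,"dz":0,"spin":0},
    {"dx":0,"dy":0,"dz":0,"spin":0}
  ],
  "claw": 2.5,
  "squeeze": 15
}}

```text
time: 4.2
ee_pos: [0.4488, -0.045, 0.2002]
eef_rot: [-0.065, 0.998, 0.0, 0.0]
ft_force: [-1.2, 0.8, 6.1]
width: 0.0361
grip_force: 15.0
```

```bash
python3 - <<'E'
from go import *
go([.4822,.2025,.1],1.678)
E
```

```text
t 4.2 gp [ 0.4489 -0.0449  0.0362] head 1.701 tiltz [0.0007 0.0004] w 0.0361 F [-1.2   0.78  6.1 ] gf 15.0 j7 1.81
d(tool,cm) [-6.52 24.1  -6.37] spin 0.023
```

Width 36.1 mm: the right block is held. Now lift and carry it over the slot.

>>> {"api": "move_arm", "payload": {
  "steps": [
    {"dx":0,"dy":0,"dz":-1,"spin":0},
    {"dx":0,"dy":0,"dz":-2,"spin":0},
    {"dx":0,"dy":0,"dz":-3,"spin":0},
    {"dx":0,"dy":0,"dz":-3,"spin":0},
    {"dx":-0.9,"dy":3.4,"dz":0,"spin":0},
    {"dx":-0.9,"dy":3.4,"dz":0,"spin":0},
    {"dx":-0.9,"dy":3.4,"dz":0,"spin":0},
    {"dx":-0.9,"dy":3.4,"dz":0,"spin":0},
    {"dx":-0.9,"dy":3.4,"dz":0,"spin":0},
    {"dx":-0.9,"dy":3.4,"dz":0,"spin":0},
    {"dx":-0.9,"dy":3.4,"dz":0,"spin":0},
    {"dx":0,"dy":0,"dz":0,"spin":0.025}
  ]
}}

```text
time: 5.4
ee_pos: [0.4795, 0.204, 0.2902]
eef_rot: [-0.056, 0.998, 0.001, 0.0]
ft_force: [-0.4, -0.7, -1.0]
width: 0.0361
grip_force: 15.0
```

>>> {"api": "move_arm", "payload": {
  "steps": [
    {"dx":0,"dy":0,"dz":1,"spin":0},
    {"dx":0,"dy":0,"dz":1,"spin":0},
    {"dx":0,"dy":0,"dz":1,"spin":0},
    {"dx":0,"dy":0,"dz":0,"spin":0},
    {"dx":0,"dy":0,"dz":0,"spin":0}
  ]
}}

```text
time: 5.9
ee_pos: [0.48, 0.1985, 0.2594]
eef_rot: [-0.052, 0.999, -0.0, -0.0]
ft_force: [0.0, 0.0, -1.0]
width: 0.0361
grip_force: 15.0
```

```bash
python3 - <<'E'
from go import *
from bench import imaging
import cv2
go([.4822,.2025,.054],1.678)
for n in("scene","top"):
    c=imaging.camera(n);np.savez(f"{n}1.npz",**c)
from h import *
C=load(1)
ims=[cv2.resize(cv2.getRectSubPix(C[n]["img"],(130,130),uv),(400,400),interpolation=cv2.INTER_CUBIC) for n,uv in(("scene",(365,190)),("top",(205,205)))]
cv2.imwrite("pics/b1.png",np.hstack(ims)[...,::-1])
E
```

```text
t 5.9 gp [0.4799 0.1984 0.0954] head 1.6752 tiltz [-0.0007 -0.0005] w 0.0361 F [ 0.02  0.03 -1.01] gf 15.0 j7 1.26
d(tool,cm) [-0.27  0.38  4.14] spin -0.0028
```

View pics/b1.png

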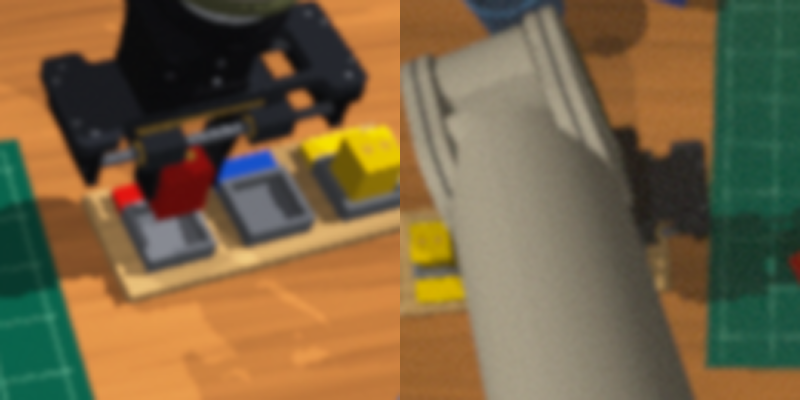

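The block hangs level just above the red slot (crop 180,185), and the top view is hidden by the arm. I'll fit its visible lower edges in the scene view to get its offset in the grip.

```bash
python3 - <<'E'
from h import *
C=load(1);S=C["scene"]
g=np.array([.4799,.1984])
for zb in(.0575,.0592,.061):
    def m(q):
        P=rect(q[0],q[1],.1044,-.018,.018,-.018,.018,zb);U=P+[0,0,.030]
        return [(P[1],P[2]),(P[1],U[1]),(P[2],U[2]),(P[2],P[3]),(P[3],U[3])]
    q,f=edgefit((S,),m,g,[.004,.004],sig=(1.5,.8));print(zb,q.round(4),round(f,2))
    c,s=np.cos(.1044),np.sin(.1044);d=q-g;print("offset block axes",[(d@[c,s]).round(4),(d@[-s,c]).round(4)])
m=mask(S,(165,12),140,40);m[:170]=m[:170];ys,xs=np.nonzero(m[170:215,345:375]);print(xs.min()+345,xs.max()+345,ys.min()+170,ys.max()+170)
E
```

```text
0.0575 [0.4776 0.1986] -9.96
offset block axes [np.float64(-0.0023), np.float64(0.0005)]
0.0592 [0.4788 0.1979] -9.97
offset block axes [np.float64(-0.0011), np.float64(-0.0004)]
0.061 [0.48   0.1972] -9.99
offset block axes [np.float64(-0.0001), np.float64(-0.0012)]
345 374 173 196
```

>>> {"api": "move_arm", "payload": {
  "steps": [
    {"dx":-0.35,"dy":0.4,"dz":0,"spin":0},
    {"dx":0,"dy":0,"dz":0,"spin":0},
    {"dx":0,"dy":0,"dz":0.8,"spin":0},
    {"dx":0,"dy":0,"dz":0.8,"spin":0},
    {"dx":0,"dy":0,"dz":0,"spin":0},
    {"dx":0,"dy":0,"dz":0,"spin":0}
  ]
}}

```text
time: 6.6
ee_pos: [0.483, 0.2033, 0.2433]
eef_rot: [-0.053, 0.999, -0.0, -0.0]
ft_force: [-0.3, -0.6, -0.2]
width: 0.036
grip_force: 15.0
```

```bash
python3 - <<'E'
from go import *
go([.4832,.2026,.0535],1.678)
E
```

```text
t 6.6 gp [0.4828 0.2033 0.0793] head 1.6759 tiltz [-0.0008 -0.0005] w 0.036 F [-0.32 -0.62 -0.15] gf 15.0 j7 1.26
d(tool,cm) [-0.03 -0.07  2.58] spin -0.0021
```

>>> {"api": "move_arm", "payload": {
  "steps": [
    {"dx":-0.03,"dy":-0.06,"dz":0.5,"spin":0},
    {"dx":0,"dy":0,"dz":0.5,"spin":0},
    {"dx":0,"dy":0,"dz":0.5,"spin":0},
    {"dx":0,"dy":0,"dz":0.5,"spin":0},
    {"dx":0,"dy":0,"dz":0.4,"spin":0},
    {"dx":0,"dy":0,"dz":0.1,"spin":0},
    {"dx":0,"dy":0,"dz":0,"spin":0},
    {"dx":0,"dy":0,"dz":0,"spin":0}
  ]
}}

```text
time: 7.4
ee_pos: [0.4836, 0.2029, 0.2189]
eef_rot: [-0.053, 0.999, 0.0, 0.0]
ft_force: [-0.8, -0.6, -0.9]
width: 0.0364
grip_force: 15.0
```

```bash
python3 - <<'E'
from go import *
go([.4832,.2026,.0532],1.678)
E
```

```text
t 7.4 gp [0.4836 0.203  0.0549] head 1.6759 tiltz [0.0002 0.0002] w 0.0364 F [-0.84 -0.63 -0.87] gf 15.0 j7 1.28
d(tool,cm) [ 0.04 -0.03  0.17] spin -0.0021
```

>>> {"api": "move_arm", "payload": {
  "steps": [
    {"dx":0,"dy":0,"dz":0.1,"spin":0},
    {"dx":0,"dy":0,"dz":0.1,"spin":0},
    {"dx":0,"dy":0,"dz":0,"spin":0},
    {"dx":0,"dy":0,"dz":0,"spin":0}
  ]
}}

```text
time: 7.8
ee_pos: [0.4836, 0.2029, 0.2172]
eef_rot: [-0.053, 0.999, 0.0, 0.0]
ft_force: [-1.5, -1.2, 5.0]
width: 0.0359
grip_force: 15.0
```

>>> {"api": "move_arm", "payload": {
  "steps": [
    {"dx":0,"dy":0,"dz":0,"spin":0},
    {"dx":0,"dy":0,"dz":0,"spin":0},
    {"dx":0,"dy":0,"dz":0,"spin":0},
    {"dx":0,"dy":0,"dz":0,"spin":0},
    {"dx":0,"dy":0,"dz":0,"spin":0}
  ],
  "claw": 5.6
}}

```text
time: 8.3
ee_pos: [0.4835, 0.2029, 0.2167]
eef_rot: [-0.053, 0.999, 0.0, -0.0]
ft_force: [-0.1, -0.2, 0.5]
width: 0.0555
grip_force: 0.0
```

>>> {"api": "move_arm", "payload": {
  "steps": [
    {"dx":0,"dy":0,"dz":-1,"spin":0},
    {"dx":0,"dy":0,"dz":-2,"spin":0},
    {"dx":0,"dy":0,"dz":-3,"spin":0},
    {"dx":0,"dy":0,"dz":-4,"spin":0},
    {"dx":0,"dy":0,"dz":-4,"spin":0},
    {"dx":0,"dy":-3,"dz":-4,"spin":0},
    {"dx":0,"dy":-4,"dz":0,"spin":0},
    {"dx":0,"dy":-4,"dz":0,"spin":0},
    {"dx":0,"dy":-4,"dz":0,"spin":0},
    {"dx":0,"dy":-4,"dz":0,"spin":0},
    {"dx":0,"dy":-4,"dz":0,"spin":0},
    {"dx":0,"dy":0,"dz":0,"spin":0}
  ]
}}

```text
time: 9.5
ee_pos: [0.5073, -0.0318, 0.3978]
eef_rot: [-0.048, 0.999, -0.001, 0.001]
ft_force: [0.1, 0.6, 0.2]
width: 0.0556
grip_force: 0.0
```

```bash
python3 - <<'E'
from go import *
from bench import imaging
import cv2
go([.5056,-.305,.21],1.407)
for n in("scene","top"):
    c=imaging.camera(n);np.savez(f"{n}2.npz",**c)
from h import *
C=load(2);S=C["scene"];T=C["top"]
for cs in((S,T),(S,),(T,)):
    def m(q):return loop(rect(q[0],q[1],q[2],-.018,.018,-.018,.018,.061))
    print(edgefit(cs,m,[.4825,.2025,.107],[.003,.003,.05],sig=(1.5,.8)))
ims=[cv2.resize(cv2.getRectSubPix(C[n]["img"],(130,130),uv),(400,400),interpolation=cv2.INTER_CUBIC) for n,uv in(("scene",(365,190)),("top",(205,215)))]
cv2.imwrite("pics/b2.png",np.hstack(ims)[...,::-1])
E
```

```text
t 9.5 gp [ 0.5076 -0.032   0.2338] head 1.6678 tiltz [ 0.0014 -0.0012] w 0.0556 F [0.13 0.64 0.24] gf 0.0 j7 1.67
d(tool,cm) [  2.84 -27.15   2.42] spin 0.2608
(array([0.48229868, 0.20182755, 0.13354818]), np.float64(-24.41723159198085))
(array([0.48414604, 0.20381257, 0.06229942]), np.float64(-13.151234868163204))
(array([0.48055981, 0.20010008, 0.12515701]), np.float64(-13.446672428787572))
```

View pics/b2.png

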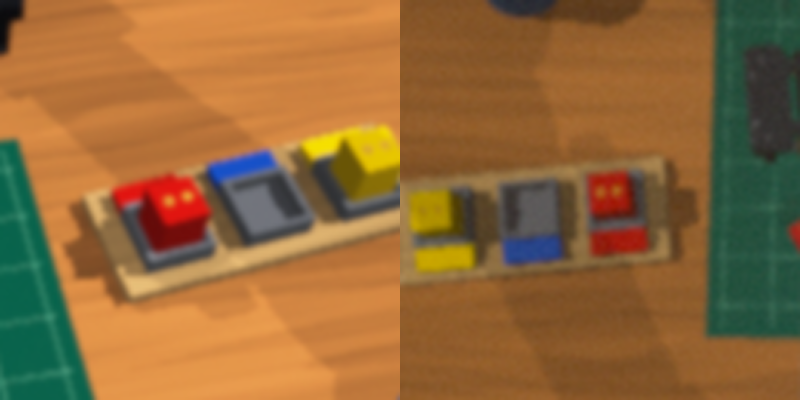

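The red block is home in the red-label slot (crop 175,210), seated like the yellow one. Next, the probe.

>>> {"api": "move_arm", "payload": {
  "steps": [
    {"dx":0,"dy":0,"dz":0,"spin":0.13},
    {"dx":0,"dy":0,"dz":0,"spin":0.13},
    {"dx":-0.5,"dy":-3,"dz":0,"spin":0},
    {"dx":-0.5,"dy":-3,"dz":0,"spin":0},
    {"dx":-0.5,"dy":-3,"dz":0,"spin":0},
    {"dx":-0.5,"dy":-3,"dz":0,"spin":0},
    {"dx":-0.5,"dy":-3,"dz":0,"spin":0},
    {"dx":-0.5,"dy":-3,"dz":0,"spin":0},
    {"dx":-0.5,"dy":-3,"dz":0,"spin":0},
    {"dx":-0.5,"dy":-3,"dz":1,"spin":0},
    {"dx":0,"dy":-2.5,"dz":1,"spin":0},
    {"dx":0,"dy":0,"dz":0,"spin":0}
  ]
}}

```text
time: 10.8
ee_pos: [0.5054, -0.2957, 0.3756]
eef_rot: [0.079, 0.997, -0.0, -0.001]
ft_force: [-1.2, -0.8, -0.2]
width: 0.0558
grip_force: 0.0
```

>>> {"api": "move_arm", "payload": {
  "steps": [
    {"dx":0,"dy":0,"dz":0,"spin":0},
    {"dx":0,"dy":0,"dz":0,"spin":0}
  ]
}}

```text
time: 11.0
ee_pos: [0.5072, -0.2921, 0.377]
eef_rot: [0.076, 0.997, 0.0, 0.0]
ft_force: [0.1, -0.2, 0.0]
width: 0.0558
grip_force: 0.0
```

```bash
python3 - <<'E'
from go import *
go([.5056,-.305,.117],1.407)
E
```

```text
t 11.0 gp [ 0.5073 -0.292   0.213 ] head 1.4185 tiltz [0.0006 0.0009] w 0.0558 F [ 0.12 -0.18  0.02] gf 0.0 j7 2.03
d(tool,cm) [-0.03 -1.32  9.6 ] spin 0.0115
```

>>> {"api": "move_arm", "payload": {
  "steps": [
    {"dx":0,"dy":-0.7,"dz":0,"spin":0.012},
    {"dx":0,"dy":-0.6,"dz":0.5,"spin":0},
    {"dx":0,"dy":0,"dz":1,"spin":0},
    {"dx":0,"dy":0,"dz":1,"spin":0},
    {"dx":0,"dy":0,"dz":0,"spin":0},
    {"dx":0,"dy":0,"dz":0,"spin":0}
  ]
}}

```text
time: 11.6
ee_pos: [0.5042, -0.3065, 0.3512]
eef_rot: [0.083, 0.997, 0.0, -0.0]
ft_force: [0.3, 0.3, 0.6]
width: 0.0562
grip_force: 0.0
```

```bash
python3 - <<'E'
from go import *
go([.5056,-.305,.117],1.407)
E
```

```text
t 11.6 gp [ 0.5041 -0.3064  0.1872] head 1.4042 tiltz [-0.0009  0.0004] w 0.0562 F [0.27 0.32 0.59] gf 0.0 j7 2.06
d(tool,cm) [-0.14  0.16  7.02] spin -0.0028
```

>>> {"api": "move_arm", "payload": {
  "steps": [
    {"dx":-0.1,"dy":0.15,"dz":1,"spin":0},
    {"dx":0,"dy":0,"dz":1,"spin":0},
    {"dx":0,"dy":0,"dz":1.5,"spin":0},
    {"dx":0,"dy":0,"dz":1.5,"spin":0},
    {"dx":0,"dy":0,"dz":1,"spin":0},
    {"dx":0,"dy":0,"dz":1,"spin":0},
    {"dx":0,"dy":0,"dz":0,"spin":0},
    {"dx":0,"dy":0,"dz":0,"spin":0}
  ]
}}

```text
time: 12.4
ee_pos: [0.5055, -0.3055, 0.2817]
eef_rot: [0.083, 0.997, -0.0, -0.0]
ft_force: [-0.6, 0.0, 0.2]
width: 0.056
grip_force: 0.0
```

```bash
python3 - <<'E'
from go import *
go([.5056,-.305,.117],1.407)
E
```

```text
t 12.4 gp [ 0.5055 -0.3055  0.1177] head 1.4039 tiltz [-0.0001 -0.0001] w 0.056 F [-0.62  0.01  0.16] gf 0.0 j7 2.09
d(tool,cm) [-0.    0.05  0.07] spin -0.0031
```

>>> {"api": "move_arm", "payload": {
  "steps": [
    {"dx":0,"dy":0,"dz":0,"spin":0},
    {"dx":0,"dy":0,"dz":0,"spin":0},
    {"dx":0,"dy":0,"dz":0,"spin":0},
    {"dx":0,"dy":0,"dz":0,"spin":0},
    {"dx":0,"dy":0,"dz":0,"spin":0},
    {"dx":0,"dy":0,"dz":0,"spin":0}
  ],
  "claw": 2,
  "squeeze": 12
}}

```text
time: 13.0
ee_pos: [0.5055, -0.3054, 0.2819]
eef_rot: [0.083, 0.997, 0.0, 0.0]
ft_force: [0.3, 0.8, 1.4]
width: 0.0297
grip_force: 12.0
```

>>> {"api": "move_arm", "payload": {
  "steps": [
    {"dx":0,"dy":0,"dz":-0.5,"spin":0},
    {"dx":0,"dy":0,"dz":-0.7,"spin":0},
    {"dx":0,"dy":0,"dz":-0.8,"spin":0},
    {"dx":0,"dy":0,"dz":-0.8,"spin":0},
    {"dx":0,"dy":0,"dz":-0.5,"spin":0},
    {"dx":0,"dy":0,"dz":0,"spin":0},
    {"dx":0,"dy":0,"dz":0,"spin":0},
    {"dx":0,"dy":0,"dz":0,"spin":0}
  ]
}}

```text
time: 13.8
ee_pos: [0.5054, -0.3052, 0.3143]
eef_rot: [0.083, 0.997, 0.0, -0.0]
ft_force: [0.4, -0.1, -0.8]
width: 0.0296
grip_force: 12.0
```

```bash
python3 - <<'E'
from go import *
go([.5056,-.305,.151],1.407)
E
```

```text
t 13.8 gp [ 0.5053 -0.3052  0.1503] head 1.4041 tiltz [-0.0005  0.0003] w 0.0296 F [ 0.37 -0.08 -0.78] gf 12.0 j7 2.07
d(tool,cm) [-0.03  0.03 -0.07] spin -0.0029
```

>>> {"api": "move_arm", "payload": {
  "steps": [
    {"dx":0.4,"dy":0,"dz":0,"spin":0},
    {"dx":0.4,"dy":0,"dz":0,"spin":0},
    {"dx":0.4,"dy":0,"dz":0,"spin":0},
    {"dx":0.4,"dy":0,"dz":0,"spin":0},
    {"dx":0,"dy":0,"dz":0,"spin":0},
    {"dx":0,"dy":0,"dz":0,"spin":0}
  ]
}}

```text
time: 14.4
ee_pos: [0.4894, -0.3027, 0.3147]
eef_rot: [0.083, 0.997, 0.0, -0.0]
ft_force: [0.7, -0.4, 0.1]
width: 0.0297
grip_force: 12.0
```

>>> {"api": "move_arm", "payload": {
  "steps": [
    {"dx":0.4,"dy":0,"dz":0,"spin":0},
    {"dx":0.4,"dy":0,"dz":0,"spin":0},
    {"dx":0.4,"dy":0,"dz":0,"spin":0},
    {"dx":0,"dy":0,"dz":0,"spin":0},
    {"dx":0,"dy":0,"dz":0,"spin":0},
    {"dx":0,"dy":0,"dz":0,"spin":0}
  ]
}}

```text
time: 15.0
ee_pos: [0.4777, -0.3007, 0.3146]
eef_rot: [0.083, 0.997, 0.0, -0.0]
ft_force: [0.5, -0.2, -1.5]
width: 0.0298
grip_force: 12.0
```

```bash
python3 - <<'E'
from go import *
go([.5056,-.305,.151],1.407)
E
```

```text
t 15.0 gp [ 0.4776 -0.3007  0.1506] head 1.4039 tiltz [-0.0006  0.0002] w 0.0298 F [ 0.47 -0.16 -1.47] gf 12.0 j7 2.07
d(tool,cm) [-2.83  0.04 -0.04] spin -0.0031
```

>>> {"api": "move_arm", "payload": {
  "steps": [
    {"dx":0,"dy":0,"dz":0,"spin":0},
    {"dx":0,"dy":0,"dz":0,"spin":0},
    {"dx":0,"dy":0,"dz":-0.5,"spin":0},
    {"dx":0,"dy":0,"dz":-1,"spin":0},
    {"dx":0,"dy":0,"dz":-2,"spin":0},
    {"dx":0,"dy":0,"dz":-2,"spin":0},
    {"dx":0,"dy":0,"dz":-1,"spin":0},
    {"dx":0,"dy":0,"dz":0,"spin":0}
  ],
  "squeeze": 30
}}

```text
time: 15.8
ee_pos: [0.478, -0.301, 0.3814]
eef_rot: [0.083, 0.997, -0.0, 0.001]
ft_force: [0.5, 0.7, -1.3]
width: 0.0292
grip_force: 30.0
```

>>> {"api": "move_arm", "payload": {
  "steps": [
    {"dx":-0.3,"dy":1.2,"dz":0,"spin":0},
    {"dx":-0.7,"dy":2.4,"dz":0,"spin":0},
    {"dx":-0.7,"dy":2.4,"dz":0,"spin":0},
    {"dx":-0.7,"dy":2.4,"dz":0,"spin":0},
    {"dx":-0.7,"dy":2.4,"dz":0,"spin":0},
    {"dx":-0.7,"dy":2.4,"dz":0,"spin":0},
    {"dx":-0.7,"dy":2.4,"dz":0,"spin":0},
    {"dx":-0.7,"dy":2.4,"dz":0,"spin":0},
    {"dx":-0.7,"dy":2.4,"dz":0,"spin":0},
    {"dx":-0.6,"dy":2.4,"dz":0,"spin":0},
    {"dx":-0.4,"dy":1.2,"dz":0,"spin":0},
    {"dx":0,"dy":0,"dz":0,"spin":0}
  ]
}}

```text
time: 17.0
ee_pos: [0.5862, -0.073, 0.3786]
eef_rot: [0.082, 0.997, 0.0, -0.001]
ft_force: [-1.0, 0.1, -1.6]
width: 0.0292
grip_force: 30.0
```

>>> {"api": "move_arm", "payload": {
  "steps": [
    {"dx":0,"dy":0,"dz":0,"spin":0},
    {"dx":0,"dy":0,"dz":0,"spin":0}
  ]
}}

```text
time: 17.2
ee_pos: [0.5852, -0.0771, 0.3797]
eef_rot: [0.084, 0.996, -0.0, -0.0]
ft_force: [1.3, -0.5, -1.4]
width: 0.0291
grip_force: 30.0
```

```bash
python3 - <<'E'
from go import *
from bench import imaging
import cv2
go([.5852,-.0748,.2146],1.407)
for n in("scene","top"):
    c=imaging.camera(n);np.savez(f"{n}3.npz",**c)
from h import *
C=load(3)
ims=[cv2.resize(cv2.getRectSubPix(C[n]["img"],(130,130),uv),(400,400),interpolation=cv2.INTER_CUBIC) for n,uv in(("scene",(240,250)),("top",(310,165)))]
cv2.imwrite("pics/p3.png",np.hstack(ims)[...,::-1])
E
```

```text
t 17.2 gp [ 0.5852 -0.0771  0.2157] head 1.4018 tiltz [-0.0003 -0.0004] w 0.0291 F [ 1.35 -0.54 -1.35] gf 30.0 j7 1.59
d(tool,cm) [0.04 0.23 0.11] spin -0.0052
```

View pics/p3.png

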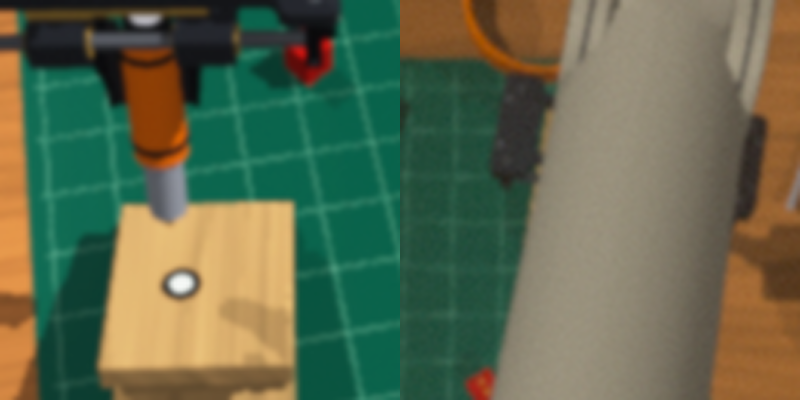

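The scene view shows the probe tilted the right way, tip towards the camera, at about crop (165,215) over the stand. From this side the tilt is hard to measure. I'll spin 1.5 rad so the tilt shows sideways, measure it, then spin back.

>>> {"api": "move_arm", "payload": {
  "steps": [
    {"dx":0,"dy":0,"dz":-0.3,"spin":0.1},
    {"dx":0,"dy":0,"dz":0,"spin":0.14},
    {"dx":0,"dy":0,"dz":0,"spin":0.14},
    {"dx":0,"dy":0,"dz":0,"spin":0.14},
    {"dx":0,"dy":0,"dz":0,"spin":0.14},
    {"dx":0,"dy":0,"dz":0,"spin":0.14},
    {"dx":0,"dy":0,"dz":0,"spin":0.14},
    {"dx":0,"dy":0,"dz":0,"spin":0.14},
    {"dx":0,"dy":0,"dz":0,"spin":0.14},
    {"dx":0,"dy":0,"dz":0,"spin":0.14},
    {"dx":0,"dy":0,"dz":0,"spin":0.14},
    {"dx":0,"dy":0,"dz":0,"spin":0}
  ]
}}

```text
time: 18.5
ee_pos: [0.5855, -0.076, 0.3828]
eef_rot: [0.741, 0.671, 0.0, 0.0]
ft_force: [0.6, 0.8, -1.2]
width: 0.0291
grip_force: 30.0
```

>>> {"api": "move_arm", "payload": {
  "steps": [
    {"dx":0,"dy":0,"dz":0,"spin":0},
    {"dx":0,"dy":0,"dz":0,"spin":0}
  ]
}}

```text
time: 18.7
ee_pos: [0.5856, -0.0758, 0.3828]
eef_rot: [0.739, 0.673, 0.0, -0.0]
ft_force: [-0.2, -0.0, -1.5]
width: 0.0292
grip_force: 30.0
```

```bash
cat > pf.py <<'E'
from h import *
def axis(R,gp,a,e,s):
    # tilt a: top leans to tool +x ; tip direction d
    d=-np.sin(a)*R[:,0]+np.cos(a)*R[:,2]
    return gp+e*R[:,0]+s*d, d    # P = point of axis, nominally .113 from the tip
def pm(c,R,gp,q,g0=.024):
    P,d=axis(R,gp,*q);o=-c["R"].T@c["t"];L=[]
    v=P+.07*d-o;v/=np.linalg.norm(v);n=np.cross(d,v);n/=np.linalg.norm(n);f=np.cross(n,d);f=f if f@v<0 else -f
    for r_,a,b in((.015,g0,.055),(.011,.058,.100)):
        for k in(-1,1):
            x=k*n*r_;L.append((P+x+a*d,P+x+b*d))
    t=np.linspace(0,2*np.pi,25)
    for l,r_ in((.056,.015),(.101,.011)):
        pts=[P+l*d+r_*(np.cos(w)*n+np.sin(w)*f) for w in np.linspace(0,np.pi,9)]
        if l>.1: pts=[P+l*d+r_*(np.cos(w)*n-np.sin(w)*f) for w in np.linspace(0,np.pi,9)] if (v@d)>0 and False else pts
        L+=list(zip(pts[:-1],pts[1:]))
    return L
E
python3 - <<'E'
from go import *
from bench import imaging
from pf import *
go([.5852,-.0748,.2146],None)
c=imaging.camera("scene");np.savez("scene4.npz",**c)
s,R,p=st();gp=p+.164*R[:,2];np.savez("pose4.npz",R=R,gp=gp)
for a0 in(.2,.3,.4):
    q,f=edgefit((c,),lambda q:pm(c,R,gp,q),[a0,0,0],[.06,.003,.003],sig=(1.8,1,.7));print(q.round(4),round(f,2))
u,v=proj(c,gp+.06*R[:,2])[0];print(u,v)
w=45;a=cv2.resize(cv2.getRectSubPix(c["img"],(2*w,2*w),(float(u),float(v))),(400,400),interpolation=cv2.INTER_CUBIC);b=a.copy();z=400/(2*w)
for A,B in pm(c,R,gp,q):
    A,B=[(proj(c,x)[0]-[u,v]+w)*z for x in(A,B)];cv2.line(b,*[tuple(int(t) for t in x) for x in(A,B)],(0,255,255),1,cv2.LINE_AA)
cv2.imwrite("pics/p4.png",np.hstack([a,b])[...,::-1])
E
```

```text
t 18.7 gp [ 0.5857 -0.0757  0.2188] head -0.0931 tiltz [0.0001 0.0002] w 0.0292 F [-0.24 -0.01 -1.52] gf 30.0 j7 0.17
d(tool,cm) [ 0.09 -0.05  0.42] spin None
[-0.0908 -0.0153  0.0298] -6.62
[ 0.1565 -0.0122  0.0182] -5.67
[ 0.5678 -0.009  -0.0119] -5.89
228.64942360503267 226.28501877841052
```

View pics/p4.png

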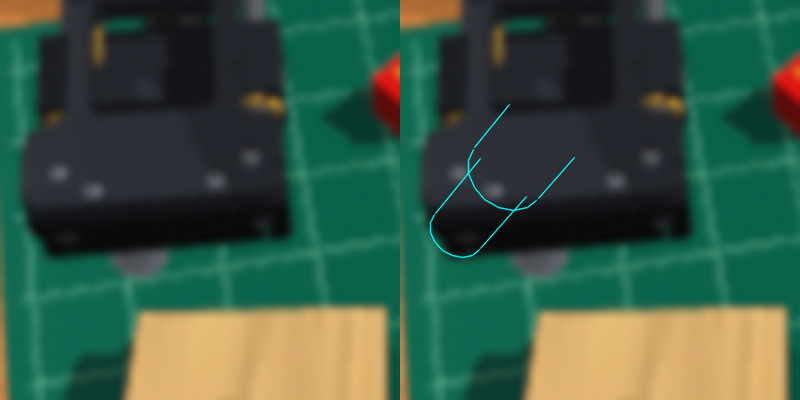

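The gripper body hides all but the barrel end, at crop (140,262). Going half-way back should show both barrel and grip.

>>> {"api": "move_arm", "payload": {
  "steps": [
    {"dx":0,"dy":0,"dz":0,"spin":-0.1},
    {"dx":0,"dy":0,"dz":0,"spin":-0.14},
    {"dx":0,"dy":0,"dz":0,"spin":-0.14},
    {"dx":0,"dy":0,"dz":0,"spin":-0.14},
    {"dx":0,"dy":0,"dz":0,"spin":-0.14},
    {"dx":0,"dy":0,"dz":0,"spin":-0.14},
    {"dx":0,"dy":0,"dz":0,"spin":0},
    {"dx":0,"dy":0,"dz":0,"spin":0},
    {"dx":0,"dy":0,"dz":0,"spin":0}
  ]
}}

```text
time: 19.65
ee_pos: [0.5857, -0.0756, 0.3827]
eef_rot: [0.421, 0.907, 0.0, -0.0]
ft_force: [-0.5, -0.5, -1.5]
width: 0.0294
grip_force: 30.0
```

```bash
python3 - <<'E'
from go import *
from bench import imaging
from pf import *
go([.5852,-.0748,.2146],None)
c=imaging.camera("scene");np.savez("scene5.npz",**c)
s,R,p=st();gp=p+.164*R[:,2];np.savez("pose5.npz",R=R,gp=gp)
best=None
for a0 in(.2,.3,.4):
  for s0 in(-.003,.003):
    q,f=edgefit((c,),lambda q:pm(c,R,gp,q,.04),[a0,0,s0],[.06,.002,.002],sig=(1.8,1,.7));print(q.round(4),round(f,2))
    if best is None or f<best[1]:best=(q,f)
q=best[0]
# earlier lateral clue: barrel end in view 4
c4=dict(np.load("scene4.npz"));P4=np.load("pose4.npz")
for a in(.2,.25,.3,.35,.4):
    P,d=axis(P4["R"],P4["gp"],a,0,0);print(a,proj(c4,P+.101*d)[0].round(2))
u,v=proj(c,gp+.06*R[:,2])[0];print(u,v)
w=40;a=cv2.resize(cv2.getRectSubPix(c["img"],(2*w,2*w),(float(u),float(v))),(400,400),interpolation=cv2.INTER_CUBIC);b=a.copy();z=400/(2*w)
for A,B in pm(c,R,gp,q,.04):
    A,B=[(proj(c,x)[0]-[u,v]+w)*z for x in(A,B)];cv2.line(b,*[tuple(int(t) for t in x) for x in(A,B)],(0,255,255),1,cv2.LINE_AA)
cv2.imwrite("pics/p5.png",np.hstack([a,b])[...,::-1])
E
```

```text
t 19.65 gp [ 0.5857 -0.0756  0.2187] head 0.7012 tiltz [0.     0.0001] w 0.0294 F [-0.49 -0.49 -1.47] gf 30.0 j7 0.92
d(tool,cm) [0.09 0.01 0.41] spin None
[ 0.2647 -0.0008  0.0015] -16.86
[ 0.2656 -0.0008  0.0015] -16.86
[ 0.2651 -0.0009  0.0015] -16.86
[ 0.2655 -0.0008  0.0015] -16.86
[ 0.2657 -0.0007  0.0016] -16.86
[ 0.2672 -0.0007  0.0016] -16.86
0.2 [219.66 238.68]
0.25 [216.8  238.59]
0.3 [213.95 238.43]
0.35 [211.11 238.2 ]
0.4 [208.29 237.9 ]
228.76162810410227 226.2954616024285
```

View pics/p5.png

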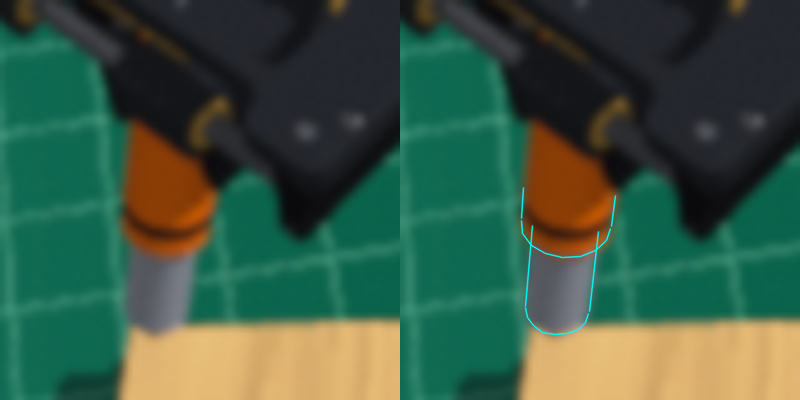

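The overlay fits the probe well: tilt .266 against .30 wanted, axis offset −0.8 mm, slipped 1.5 mm along its axis. That is within about 2° of square. A small correction is cheap: the stand's upper edge can pivot the barrel. First I spin back and get the numbers.

>>> {"api": "move_arm", "payload": {
  "steps": [
    {"dx":0,"dy":0,"dz":0,"spin":-0.1},
    {"dx":0,"dy":0,"dz":0,"spin":-0.14},
    {"dx":0,"dy":0,"dz":0,"spin":-0.14},
    {"dx":0,"dy":0,"dz":0,"spin":-0.14},
    {"dx":0,"dy":0,"dz":0,"spin":-0.14},
    {"dx":0,"dy":0,"dz":0,"spin":-0.045},
    {"dx":0,"dy":0,"dz":0,"spin":0},
    {"dx":0,"dy":0,"dz":0,"spin":0}
  ]
}}

```text
time: 20.5
ee_pos: [0.5857, -0.0755, 0.3827]
eef_rot: [0.082, 0.997, 0.0, -0.0]
ft_force: [-0.6, 0.1, -1.0]
width: 0.0296
grip_force: 30.0
```

```bash
cat > tgt.py <<'E'
from go import *
from h import faceR
M=np.array([.6333,-.0828,.057]);F=faceR(-.164)
def tip_target(a,e,s,back,press=.005):
    _,R,_=st();d=-np.sin(a)*R[:,0]+np.cos(a)*R[:,2]
    return M-d*(.113-press+back)-e*R[:,0]-s*d
def edge_target(x,y,h,e,s):
    _,R,_=st();d=-np.sin(.3)*R[:,0]+np.cos(.3)*R[:,2]
    return M+F@[x,y,h]-e*R[:,0]-s*d
E
python3 - <<'E'
from tgt import *
np.set_printoptions(suppress=True)
print("edge over");go(edge_target(.095,.005,.115,-.0008,.0015),1.407)
print("edge final");go(edge_target(.072,.005,.088,-.0008,.0015),1.407)
print("hover");go(tip_target(.28,-.0008,.0015,.03),1.407)
E
```

```text
edge over
t 20.5 gp [ 0.5857 -0.0755  0.2187] head 1.4064 tiltz [-0.      0.0001] w 0.0296 F [-0.61  0.09 -1.03] gf 30.0 j7 1.59
d(tool,cm) [-10.36   0.56   2.23] spin -0.0006
edge final
t 20.5 gp [ 0.5857 -0.0755  0.2187] head 1.4064 tiltz [-0.      0.0001] w 0.0296 F [-0.61  0.09 -1.03] gf 30.0 j7 1.59
d(tool,cm) [-8.96  0.56  5.49] spin -0.0006
hover
t 20.5 gp [ 0.5857 -0.0755  0.2187] head 1.4064 tiltz [-0.      0.0001] w 0.0296 F [-0.61  0.09 -1.03] gf 30.0 j7 1.59
d(tool,cm) [-0.88  0.06  2.76] spin -0.0006
```

>>> {"api": "move_arm", "payload": {
  "steps": [
    {"dx":-1.5,"dy":0.1,"dz":0,"spin":0},
    {"dx":-3,"dy":0.2,"dz":0,"spin":0},
    {"dx":-3,"dy":0.2,"dz":0,"spin":0},
    {"dx":-2.5,"dy":0.1,"dz":0,"spin":0},
    {"dx":-0.5,"dy":0,"dz":0.5,"spin":0},
    {"dx":0,"dy":0,"dz":1,"spin":0},
    {"dx":0,"dy":0,"dz":1,"spin":0},
    {"dx":0,"dy":0,"dz":1,"spin":0},
    {"dx":0,"dy":0,"dz":1,"spin":0},
    {"dx":0,"dy":0,"dz":0.9,"spin":0},
    {"dx":0,"dy":0,"dz":0,"spin":0},
    {"dx":0,"dy":0,"dz":0,"spin":0}
  ],
  "squeeze": 14
}}

```text
time: 21.7
ee_pos: [0.6903, -0.0865, 0.3288]
eef_rot: [0.081, 0.997, 0.0, -0.0]
ft_force: [-0.2, -0.2, -1.2]
width: 0.0293
grip_force: 14.0
```

```bash
python3 - <<'E'
from tgt import *
go(edge_target(.072,.005,.088,-.0008,.0015),1.407)
E
```

```text
t 21.7 gp [ 0.6903 -0.0864  0.1648] head 1.409 tiltz [-0.      0.0001] w 0.0293 F [-0.17 -0.21 -1.17] gf 14.0 j7 1.66
d(tool,cm) [ 1.53 -0.07  0.1 ] spin 0.002
```

>>> {"api": "move_arm", "payload": {
  "steps": [
    {"dx":0.3,"dy":0,"dz":0.1,"spin":0},
    {"dx":0.3,"dy":0,"dz":0,"spin":0},
    {"dx":0.3,"dy":0,"dz":0,"spin":0},
    {"dx":0.3,"dy":0,"dz":0,"spin":0},
    {"dx":0.2,"dy":0,"dz":0,"spin":0},
    {"dx":0.15,"dy":0,"dz":0,"spin":0},
    {"dx":0,"dy":0,"dz":0,"spin":0},
    {"dx":0,"dy":0,"dz":0,"spin":0}
  ]
}}

```text
time: 22.5
ee_pos: [0.6752, -0.084, 0.328]
eef_rot: [0.081, 0.997, 0.0, 0.0]
ft_force: [1.2, 0.0, -0.8]
width: 0.0301
grip_force: 14.0
```

```bash
python3 - <<'E'
from tgt import *
go(edge_target(.072,.005,.088,-.0008,.0015),1.407)
E
```

```text
t 22.5 gp [ 0.6753 -0.084   0.164 ] head 1.4091 tiltz [0.0007 0.    ] w 0.0301 F [ 1.24  0.01 -0.82] gf 14.0 j7 1.66
d(tool,cm) [ 0.01 -0.07  0.02] spin 0.0021
```

Contact was felt (+1.2 N). Back off, tighten, rise, and re-measure at the half-turned view.

>>> {"api": "move_arm", "payload": {
  "steps": [
    {"dx":-0.5,"dy":0,"dz":0,"spin":0},
    {"dx":-1,"dy":0,"dz":0,"spin":0},
    {"dx":0,"dy":0,"dz":-1,"spin":0},
    {"dx":0,"dy":0,"dz":-2,"spin":0},
    {"dx":0,"dy":0,"dz":-2.5,"spin":0},
    {"dx":2,"dy":0,"dz":0,"spin":0},
    {"dx":3,"dy":0,"dz":0,"spin":0},
    {"dx":3,"dy":0,"dz":0,"spin":0},
    {"dx":2,"dy":0,"dz":0,"spin":0},
    {"dx":0,"dy":0,"dz":0,"spin":0.12},
    {"dx":0,"dy":0,"dz":0,"spin":0.14},
    {"dx":0,"dy":0,"dz":0,"spin":0.14}
  ],
  "squeeze": 30
}}

```text
time: 23.7
ee_pos: [0.5908, -0.0704, 0.3836]
eef_rot: [0.28, 0.96, 0.0, 0.0]
ft_force: [-0.1, -0.5, -1.2]
width: 0.0298
grip_force: 30.0
```

>>> {"api": "move_arm", "payload": {
  "steps": [
    {"dx":0,"dy":0,"dz":0,"spin":0.14},
    {"dx":0,"dy":0,"dz":0,"spin":0.14},
    {"dx":0,"dy":0,"dz":0,"spin":0},
    {"dx":0,"dy":0,"dz":0,"spin":0},
    {"dx":0,"dy":0,"dz":0,"spin":0}
  ]
}}

```text
time: 24.2
ee_pos: [0.5911, -0.0704, 0.3829]
eef_rot: [0.407, 0.913, 0.0, -0.0]
ft_force: [-0.5, -0.3, -0.7]
width: 0.0293
grip_force: 30.0
```

```bash
python3 - <<'E'
from tgt import *
from bench import imaging
from pf import *
go([.5852,-.0748,.2146],1.407)
c=imaging.camera("scene");np.savez("scene6.npz",**c)
s,R,p=st();gp=p+.164*R[:,2]
for g0 in(.035,.04,.045):
  for a0 in(.25,.33):
    q,f=edgefit((c,),lambda q:pm(c,R,gp,q,g0),[a0,0,.0015],[.06,.002,.002],sig=(1.8,1,.7));print(g0,q.round(4),round(f,2))
u,v=proj(c,gp+.06*R[:,2])[0]
w=40;a=cv2.resize(cv2.getRectSubPix(c["img"],(2*w,2*w),(float(u),float(v))),(400,400),interpolation=cv2.INTER_CUBIC);b=a.copy();z=400/(2*w)
for A,B in pm(c,R,gp,q,.04):
    A,B=[(proj(c,x)[0]-[u,v]+w-.0)*z for x in(A,B)];cv2.line(b,*[tuple(int(t) for t in x) for x in(A,B)],(0,255,255),1,cv2.LINE_AA)
cv2.imwrite("pics/p6.png",np.hstack([a,b])[...,::-1])
E
```

```text
t 24.2 gp [ 0.5911 -0.0703  0.2189] head 0.7322 tiltz [-0.      0.0001] w 0.0293 F [-0.51 -0.34 -0.7 ] gf 30.0 j7 0.94
d(tool,cm) [ 0.06 -0.73  0.43] spin -0.6748
0.035 [2.774e-01 1.000e-04 1.800e-03] -17.51
0.035 [2.784e-01 2.000e-04 1.900e-03] -17.52
0.04 [2.777e-01 1.000e-04 1.800e-03] -17.32
0.04 [2.77e-01 1.00e-04 1.70e-03] -17.32
0.045 [2.776e-01 1.000e-04 1.700e-03] -16.97
0.045 [2.781e-01 2.000e-04 1.800e-03] -16.97
```

Tilt is now .278, about 1° from square, and three geometric estimates agree. Spin back and hover.

>>> {"api": "move_arm", "payload": {
  "steps": [
    {"dx":0,"dy":0,"dz":0,"spin":-0.1},
    {"dx":0,"dy":0,"dz":0,"spin":-0.14},
    {"dx":0,"dy":0,"dz":0,"spin":-0.14},
    {"dx":0,"dy":0,"dz":0,"spin":-0.14},
    {"dx":0,"dy":0,"dz":0,"spin":-0.14},
    {"dx":0,"dy":0,"dz":0,"spin":-0.015},
    {"dx":0,"dy":0,"dz":0,"spin":0},
    {"dx":0,"dy":0,"dz":0,"spin":0}
  ]
}}

```text
time: 25.05
ee_pos: [0.5911, -0.0704, 0.3827]
eef_rot: [0.085, 0.996, 0.0, -0.0]
ft_force: [-0.2, 0.1, -1.3]
width: 0.0293
grip_force: 30.0
```

```bash
python3 - <<'E'
from tgt import *
go(tip_target(.285,0,.0018,.025),1.407)
go(tip_target(.285,0,.0018,0),1.407)
E
```

```text
t 25.05 gp [ 0.5911 -0.0703  0.2187] head 1.4013 tiltz [-0.      0.0001] w 0.0293 F [-0.17  0.08 -1.3 ] gf 30.0 j7 1.58
d(tool,cm) [-0.58 -0.52  3.23] spin -0.0057
t 25.05 gp [ 0.5911 -0.0703  0.2187] head 1.4013 tiltz [-0.      0.0001] w 0.0293 F [-0.17  0.08 -1.3 ] gf 30.0 j7 1.58
d(tool,cm) [-1.28 -0.52  5.63] spin -0.0057
```

>>> {"api": "move_arm", "payload": {
  "steps": [
    {"dx":-0.2,"dy":-0.26,"dz":1,"spin":-0.006},
    {"dx":-0.2,"dy":-0.26,"dz":1,"spin":0},
    {"dx":-0.2,"dy":0,"dz":1,"spin":0},
    {"dx":-0.2,"dy":0,"dz":1,"spin":0},
    {"dx":-0.06,"dy":0,"dz":0.2,"spin":0},
    {"dx":0,"dy":0,"dz":0,"spin":0},
    {"dx":0,"dy":0,"dz":0,"spin":0},
    {"dx":0,"dy":0,"dz":0,"spin":0}
  ]
}}

```text
time: 25.85
ee_pos: [0.5989, -0.0768, 0.3412]
eef_rot: [0.08, 0.997, 0.0, 0.0]
ft_force: [1.1, -0.1, -1.4]
width: 0.0295
grip_force: 30.0
```

```bash
python3 - <<'E'
from tgt import *
from bench import imaging
from pf import *
go(tip_target(.285,0,.0018,0),1.407)
c=imaging.camera("scene");np.savez("scene7.npz",**c)
s,R,p=st();gp=p+.164*R[:,2]
q,f=edgefit((c,),lambda q:pm(c,R,gp,q,.03),[.285,0,.0018],[.03,.001,.001],sig=(1,.7));print(q.round(4),round(f,2))
P,d=axis(R,gp,.285,0,.0018);tip=P+.113*d;print("tip",tip.round(4),proj(c,tip)[0].round(1),proj(c,M)[0].round(1),"in face",(F.T@(tip-M)).round(4))
a=cv2.resize(cv2.getRectSubPix(c["img"],(80,80),tuple(map(float,proj(c,M)[0]))),(560,560),interpolation=cv2.INTER_CUBIC)
cv2.imwrite("pics/p7.png",a[...,::-1])
E
```

```text
t 25.85 gp [ 0.599  -0.0768  0.1772] head 1.41 tiltz [0.0008 0.0001] w 0.0295 F [ 1.13 -0.07 -1.38] gf 30.0 j7 1.62
d(tool,cm) [-0.38 -0.05  1.49] spin 0.003
[0.294  0.0055 0.0081] -19.52
tip [ 0.631  -0.0819  0.067 ] [233.3 273.8] [233.5 277.4] in face [0.0006 0.0005 0.0103]
```

View pics/p7.png

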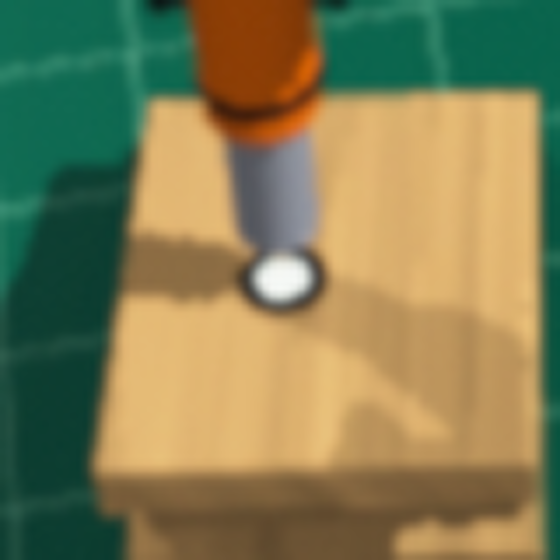

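The barrel bottom is at crop (278,250), just above the white disc at (282,277). That agrees with the predicted 10 mm gap on the axis. Now approach and press gently.

>>> {"api": "move_arm", "payload": {
  "steps": [
    {"dx":-0.1,"dy":-0.05,"dz":0.3,"spin":0},
    {"dx":-0.1,"dy":0,"dz":0.3,"spin":0},
    {"dx":-0.05,"dy":0,"dz":0.2,"spin":0},
    {"dx":0,"dy":0,"dz":0,"spin":0},
    {"dx":0,"dy":0,"dz":0,"spin":0},
    {"dx":0,"dy":0,"dz":0,"spin":0}
  ]
}}

```text
time: 26.5
ee_pos: [0.6012, -0.0777, 0.3328]
eef_rot: [0.08, 0.997, 0.0, 0.0]
ft_force: [0.8, 0.3, -1.0]
width: 0.0292
grip_force: 30.0
```

```bash
python3 - <<'E'
from tgt import *
go(tip_target(.285,0,.0018,0),1.407)
E
```

```text
t 26.5 gp [ 0.6012 -0.0777  0.1688] head 1.41 tiltz [0.     0.0001] w 0.0292 F [ 0.84  0.3  -1.02] gf 30.0 j7 1.63
d(tool,cm) [-0.16  0.01  0.64] spin 0.003
```

>>> {"api": "move_arm", "payload": {
  "steps": [
    {"dx":-0.05,"dy":0,"dz":0.15,"spin":0},
    {"dx":0,"dy":0,"dz":0,"spin":0},
    {"dx":0,"dy":0,"dz":0,"spin":0}
  ]
}}

```text
time: 26.8
ee_pos: [0.6016, -0.0778, 0.3312]
eef_rot: [0.08, 0.997, 0.0, -0.0]
ft_force: [0.5, 0.3, -0.7]
width: 0.0294
grip_force: 30.0
```

```bash
python3 - <<'E'
from tgt import *
go(tip_target(.285,0,.0018,0),1.407)
E
```

```text
t 26.8 gp [ 0.6016 -0.0778  0.1672] head 1.41 tiltz [-0.0001  0.0001] w 0.0294 F [ 0.55  0.28 -0.67] gf 30.0 j7 1.63
d(tool,cm) [-0.12  0.01  0.48] spin 0.003
```

>>> {"api": "move_arm", "payload": {
  "steps": [
    {"dx":-0.05,"dy":0,"dz":0.15,"spin":0},
    {"dx":-0.03,"dy":0,"dz":0.1,"spin":0},
    {"dx":0,"dy":0,"dz":0,"spin":0},
    {"dx":0,"dy":0,"dz":0,"spin":0},
    {"dx":0,"dy":0,"dz":0,"spin":0}
  ]
}}

```text
time: 27.3
ee_pos: [0.6025, -0.0779, 0.3288]
eef_rot: [0.08, 0.997, 0.0, 0.0]
ft_force: [-1.6, 0.0, -0.1]
width: 0.0295
grip_force: 30.0
```

```bash
python3 - <<'E'
from tgt import *
go(tip_target(.285,0,.0018,0),1.407)
E
```

```text
t 27.3 gp [ 0.6025 -0.0779  0.1648] head 1.41 tiltz [0.0001 0.0001] w 0.0295 F [-1.56  0.02 -0.08] gf 30.0 j7 1.63
d(tool,cm) [-0.03  0.01  0.24] spin 0.003
```

>>> {"api": "move_arm", "payload": {
  "steps": [
    {"dx":0,"dy":0,"dz":0,"spin":0}
  ]
}}

```text
time: 27.4
ee_pos: [0.6025, -0.0779, 0.3288]
eef_rot: [0.08, 0.997, 0.0, 0.0]
ft_force: [0.2, 1.1, -0.4]
width: 0.0296
grip_force: 30.0
```

>>> {"api": "move_arm", "payload": {
  "steps": [
    {"dx":0,"dy":0,"dz":0,"spin":0}
  ]
}}

```text
time: 27.5
ee_pos: [0.6025, -0.0779, 0.3288]
eef_rot: [0.08, 0.997, 0.0, 0.0]
ft_force: [-0.6, -0.1, 0.2]
width: 0.0293
grip_force: 30.0
```

>>> {"api": "move_arm", "payload": {
  "steps": [
    {"dx":0,"dy":0,"dz":0,"spin":0}
  ]
}}

```text
time: 27.6
ee_pos: [0.6025, -0.0779, 0.3288]
eef_rot: [0.08, 0.997, 0.0, 0.0]
ft_force: [-0.6, 0.5, -1.3]
width: 0.0294
grip_force: 30.0
```

>>> {"api": "move_arm", "payload": {
  "steps": [
    {"dx":-0.03,"dy":0,"dz":0.12,"spin":0},
    {"dx":-0.04,"dy":0,"dz":0.12,"spin":0},
    {"dx":0,"dy":0,"dz":0,"spin":0},
    {"dx":0,"dy":0,"dz":0,"spin":0},
    {"dx":0,"dy":0,"dz":0,"spin":0}
  ]
}}

```text
time: 28.1
ee_pos: [0.6031, -0.0781, 0.3264]
eef_rot: [0.08, 0.997, 0.0, 0.0]
ft_force: [-1.3, -0.4, 1.6]
width: 0.0297
grip_force: 30.0
```

>>> {"api": "move_arm", "payload": {
  "steps": [
    {"dx":0,"dy":0,"dz":0,"spin":0}
  ]
}}

```text
time: 28.2
ee_pos: [0.6032, -0.078, 0.3264]
eef_rot: [0.08, 0.997, 0.0, 0.0]
ft_force: [-0.8, -0.0, 2.3]
width: 0.029
grip_force: 30.0
```

>>> {"api": "move_arm", "payload": {
  "steps": [
    {"dx":0,"dy":0,"dz":0,"spin":0}
  ]
}}

```text
time: 28.3
ee_pos: [0.6031, -0.0781, 0.3264]
eef_rot: [0.08, 0.997, 0.0, 0.0]
ft_force: [-0.9, -0.0, 1.9]
width: 0.0292
grip_force: 30.0
```

>>> {"api": "move_arm", "payload": {
  "steps": [
    {"dx":0,"dy":0,"dz":0,"spin":0}
  ]
}}

```text
time: 28.4
ee_pos: [0.6031, -0.078, 0.3264]
eef_rot: [0.08, 0.997, 0.0, 0.0]
ft_force: [-0.6, 0.5, 1.8]
width: 0.0293
grip_force: 30.0
```

>>> {"api": "move_arm", "payload": {
  "steps": [
    {"dx":0,"dy":0,"dz":0,"spin":0}
  ]
}}

```text
time: 28.5
ee_pos: [0.6031, -0.0781, 0.3264]
eef_rot: [0.08, 0.997, 0.0, 0.0]
ft_force: [-0.1, 0.2, 2.6]
width: 0.0295
grip_force: 30.0
```

```bash
python3 - <<'E'
from tgt import *
go(tip_target(.285,0,.0018,0),1.407)
E
```

```text
t 28.5 gp [ 0.6032 -0.078   0.1624] head 1.4099 tiltz [0.0001 0.0001] w 0.0295 F [-0.08  0.23  2.57] gf 30.0 j7 1.63
d(tool,cm) [ 0.04  0.01 -0.  ] spin 0.0029
```

>>> {"api": "move_arm", "payload": {
  "steps": [
    {"dx":-0.01,"dy":0,"dz":0.06,"spin":0},
    {"dx":0,"dy":0,"dz":0,"spin":0},
    {"dx":0,"dy":0,"dz":0,"spin":0},
    {"dx":0,"dy":0,"dz":0,"spin":0}
  ]
}}

```text
time: 28.9
ee_pos: [0.6033, -0.078, 0.3258]
eef_rot: [0.08, 0.997, 0.0, 0.0]
ft_force: [-0.6, -0.8, 2.3]
width: 0.0292
grip_force: 30.0
```

>>> {"api": "move_arm", "payload": {
  "steps": [
    {"dx":0,"dy":0,"dz":0,"spin":0}
  ]
}}

```text
time: 29.0
ee_pos: [0.6033, -0.0781, 0.3257]
eef_rot: [0.08, 0.997, 0.0, 0.0]
ft_force: [-0.2, 0.8, 3.6]
width: 0.0294
grip_force: 30.0
```

>>> {"api": "move_arm", "payload": {
  "steps": [
    {"dx":0,"dy":0,"dz":0,"spin":0}
  ]
}}

```text
time: 29.1
ee_pos: [0.6033, -0.078, 0.3257]
eef_rot: [0.08, 0.997, 0.0, 0.0]
ft_force: [-0.3, -0.7, 2.2]
width: 0.0296
grip_force: 30.0
```

```bash
python3 - <<'E'
from tgt import *
from bench import imaging
from pf import *
go(tip_target(.285,0,.0018,0),1.407)
c=imaging.camera("scene")
s,R,p=st();gp=p+.164*R[:,2]
for al in(.265,.285,.305):
    q,f=edgefit((c,),lambda q:pm(c,R,gp+q[0]*R[:,1],[al,0,q[1]],.03),[0,.0018],[.001,.002],sig=(1,.7));P,d=axis(R,gp+q[0]*R[:,1],al,0,q[1])
    print(al,q.round(4),round(f,2),"axis@face",(F.T@(P+d*((F[:,2]@(M-P))/(F[:,2]@d))-M)).round(4),"nose in mm",1000*(.113-(F[:,2]@(M-P))/(F[:,2]@d)))
u,v=np.round(proj(c,M)[0]).astype(int);g=c["img"][v-6:v+7,u-6:u+7].min(2);print(u,v);print(g)
E
```

```text
t 29.1 gp [ 0.6033 -0.078   0.1617] head 1.4101 tiltz [0.0001 0.    ] w 0.0296 F [-0.29 -0.66  2.2 ] gf 30.0 j7 1.63
d(tool,cm) [ 0.05  0.01 -0.06] spin 0.0031
0.265 [0.0005 0.0024] -18.94 axis@face [-0.0019  0.0004 -0.    ] nose in mm 6.273003200997398
0.285 [0.0008 0.0006] -18.88 axis@face [0.0002 0.0007 0.    ] nose in mm 4.579679800435526
0.305 [ 0.001  -0.0009] -18.63 axis@face [ 0.0024  0.0009 -0.    ] nose in mm 3.0610092154892135
234 277
[[ 95  85  86  90 100 111 122 131 138 144 151 140 120]
 [ 93  86  85  89  99 111 121 131 138 143 151 143 122]
 [ 91  85  85  89  99 110 121 130 137 142 151 144 124]
 [ 88  86  85  88  97 109 120 129 136 143 148 140 119]
 [ 87  88  85  88  97 109 119 129 136 142 143 132 108]
 [ 83  88  85  87  96 107 119 128 136 139 135 119  91]
 [ 74  83  85  87  95 106 118 127 133 133 119  94  74]
 [ 61  73  79  84  94 106 117 124 124 116  89  64  68]
 [ 49  54  61  72  88 101 111 109  99  83  62  53  74]
 [ 51  42  42  49  64  76  80  75  63  53  50  66  86]
 [ 68  60  49  45  45  47  49  47  45  50  64  82  94]
 [ 95  92  87  78  66  56  52  58  65  72  82  91  97]
 [112 113 110 106  97  86  79  79  82  86  89  95  98]]
```

Axial force is about 3.9 N, with the nose about 4.6–4.9 mm in and the tip within about 2 mm of the centre. I'm handing it in.

```bash
python3 -c "
from bench import job
print(job.close_job())"
```

```text
the job is handed in; nothing more can be done
None
```

Job handed in at about 29 s. The red check block stands home in the red-label slot, released. The probe is held on the mark at about 4 N with the nose about half-way in. By my measurements the tip is within about 2 mm of the centre and the tilt about 1° from square; I didn't see the judge's result.

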